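Set a sprung-jaw fixture with the dragging gap gauge

TASK

Check and set the gap of the sprung-jaw fixture on the tool-setting bench: take the thicker of the two gap gauges out of its wooden rack and slide its blade straight down, in line with the jaws and near the middle of their length, into the narrow gap, pushing it against the drag of the sprung jaw until its collar sits on top of the jaws. Then let go and leave it standing upright in the gap; the thinner gauge would slip in without drag and must stay in the rack.

Things in the scene. Friction and masses are not known exactly. Their poses are not given: they have to be found in the camera images.
- thick_gauge: Thick gap gauge, 0.2-0.33 kg, hanging upright in either slot of a wooden rack (200 x 70 mm, top at 58 mm, slots 110 mm apart). Origin: bottom of the blade; z up it, x across its thickness. Blade 12 mm thick (x), 30 wide (y), 35 long, round nose; collar 44 x 44 at z 35-40, resting on the rack; dark grip block 26 (x) x 36 (y) at z 40-90 mm.
- thin_gauge: Thin gap gauge, hanging in the rack's other slot; stays there. Same form, axes and heights as the thick one, but blade 6 mm thick and grip block only 14 mm thick along x (36 mm along y).
- gap (a point): Middle of the fixture's gap at jaw-top level, 70 mm over the table; z up. Dark base plate 190 x 90, two bright jaws 60 long (y), 25 thick (x). Gap along y, 8 wide, dark flare to 20 over the top 15 mm, 50 deep. Fixed jaw at +x; sprung jaw, with spring and knob, at -x. Thick gauge home: origin at (-2, 0, -35) mm here, x along this x either way round.
- jaw (a joint): How far the sprung jaw is pushed back, in m: 0 at rest (gap 8 mm), 0.004 with the 12 mm blade in, at most 0.014. Its spring presses towards the fixed jaw with 3 N at 0 plus 0.15 N per mm; pushing the thick blade down takes about 3 to 12 N. Tool holders up to 155 mm tall stand at the far side, beyond rack and fixture; things between these two are under 40 mm.
Not all that is in view belongs to the job. What is shaped like the thick_gauge but orange or yellow is not meant.

How it is judged:
By the outcome, as a careful person would: the job done as asked, in the order asked, and still so for the second after the job is handed in, with the robot touching nothing.
It also fails if it takes over 38 s, if anything falls off the work surface, if the arm or the gripper's body presses on something with over 40 N, if the wrist force passes 120 N, or if a joint passes its speed limit or range.

ROBOT

A 7-joint arm with a two-finger parallel gripper is mounted at the origin on the work surface. World frame = base frame: x ahead of the robot, y to its left, z up, the work surface at z = 0. Lengths are in m, angles in rad, forces in N, time in s.
With the tool pointing down it reaches from about 0.4 to 0.85 m from the base axis. Payload 4.5 kg.
Tool frame: the origin (TCP) lies midway between the tips of the shut fingers; the grasp point (between the pads) lies 19 mm behind it; z points along the fingers, y is the direction in which the jaws open and shut (so a half turn about z gives the same grasp; the last joint's range is limited). The gripper opens to 88 mm and grips with 3 to 60 N. Pads are 18 mm wide; open, the fingers measure 123 mm over their backs; the gripper's body (75 mm by 187 mm) begins 45 mm behind the grasp point.
Start: joints at [-1.294, 0.689, -0.195, 1.565, 0.157, 0.902, -0.215], TCP at [0.15, 0.607, 0.239] pointing down, gripper open.
Joint ranges: [-3.01, 3.01], [-0.46, 2.08], [-1.47, 1.51], [0.13, 2.56], [-1, 4.14], [0.04, 2.09], [-2.66, 2.66]. Speed limits (rad/s): [2.57, 2.57, 3.14, 3.14, 3.14, 3.14, 3.14].

INTERFACE

Orientations are given as a unit quaternion [x, y, z, w].
In Python, from plant import get_state, snapshot, finish_job, find_in gives the robot as it stands.
- The arm moves only by the shell command python3 -m creep 'ROWS' [OPENING] [FORCE]. ROWS is JSON, one flat list of numbers, 6 for each row, row after row: the shift along the tool's x, y, z in mm, then the turn, a rotation vector about the tool's x, y, z in degrees. In form: [tx, ty, tz, wx, wy, wz, tx, ty, tz, wx, wy, wz, ...]. A call has 1 to 5 rows; each row shifts and turns the pose as measured when the row begins, along the tool's axes as they then stand; what a row does not reach is not made up. A row lasts 1/12 s, in which the tool goes at most 41.7 mm and 7.16 degrees, less where a joint would pass 70% of its speed; a pose out of reach is approached as far as the arm can. A call is refused whole if a number of a shift passes 41.7 or a number of a turn 7.16, either way. A call with a gripper value outside its range is refused whole. OPENING is the finger opening in mm, from 0 to 88.1, set as the call begins (- or left out, the last holds). The fingers move at their own pace and stop on an object; FORCE is the grip in N (left out, the last holds). Time passes only in rows, so rows that do not move let the fingers close. It gives the time, the measured TCP pose, the force and the opening at its end, in the units of the state.
- get_state(): the state, without advancing time (a new reading comes with each control period).
- snapshot(name): name is "side" or "top" or "wrist"; returns a dict with "color" (384x512x3 uint8, red, green, blue), "intrinsics" (3x3 intrinsics, pixels), "dist_coeffs" ([k1, k2, p1, p2, k3] as OpenCV has them; the pictures are not rectified), "extrinsics" (4x4, takes a point from world to camera coordinates). Camera axes: x right, y down, z forward; pixel columns grow to the right and rows downward; lengths in m; the calibration is good to about 2 mm. A picture is of the moment at which its call begins. There is no depth.
- finish_job(): hands the job in, once; it reports no verdict.
Trained networks look in the newest picture that a camera, given by its name, has taken for a name from the list of things; names that differ only in an ending like _2 or _b are one class to them, and where a whole thing is asked for, a point or a joint stands for the part that bears it (a point fixed in the world has none). Each returns a list of dicts, best first, with "score" (0 to 1); they miss things now and then, are a little off and sometimes report something else, mostly with a low value. They report only what shows in the picture. A call takes as long as a camera call. They do not tell look-alikes from the thing itself.
- find_in(thing, camera): "xy" ([column, row] in pixels, amid what is visible of it).
The state is a dict: "clock": time; "q": joint angles; "qd": joint speeds; "joint_torque": joint torques, N m; "tool_pos": TCP position; "eef_rot": TCP orientation; "contact_force": force on the tool from outside, world axes, zero at the start; "moment": the same for the moment, N m; "opening": opening from 0.0 (shut) to 1.0 (fully open).
Only numpy, scipy, OpenCV 4.12 (cv2) and the standard library are available. Lean on these libraries where they do the work, as an engineer would, in place of code of your own. Each camera call takes 0.05 s, during which the arm holds its last target.

## Working session

There is one attempt and no reset: what is moved stays moved. The work goes in short steps, Python scripts to look and compute and a shell command to move; the robot and the scene stay as the last step left them, time stands still between calls to the robot, and variables do not carry over. Pictures are saved under pics/ and viewed, and the job is handed in when it is done.

```bash
mkdir -p pics; ls; cat > h.py <<'E'
import numpy as np,cv2,json
from plant import *
from scipy.spatial.transform import Rotation as R
def shot(n,f=None):
    s=snapshot(n)
    if f: cv2.imwrite('pics/'+f,s['color'][:,:,::-1])
    np.savez('last_'+n+'.npz',**{k:np.array(v) for k,v in s.items() if k!='name'})
    return s
def load(n): return dict(np.load('last_'+n+'.npz',allow_pickle=True))
def proj(s,P):
    E=np.array(s['extrinsics']);rv,_=cv2.Rodrigues(E[:3,:3])
    return cv2.projectPoints(np.array(P,float).reshape(-1,1,3),rv,E[:3,3],np.array(s['intrinsics'],float),np.array(s['dist_coeffs'],float))[0].reshape(-1,2)
def atz(s,uv,z):
    E=np.array(s['extrinsics']);u=cv2.undistortPoints(np.array(uv,float).reshape(-1,1,2),np.array(s['intrinsics'],float),np.array(s['dist_coeffs'],float)).reshape(-1,2)
    d=np.c_[u,np.ones(len(u))]@E[:3,:3]; c=-E[:3,:3].T@E[:3,3]
    return c+d*((z-c[2])/d[:,2:])
E
python3 - <<'E'
from h import *
for n in ['side','top','wrist']:
    s=shot(n,n+'0.png')
    for t in ['thick_gauge','thin_gauge','gap','jaw']:
        try: print(n,t,[(np.round(d['xy'],0).tolist(),round(d['score'],2)) for d in find_in(t,n)])
        except Exception as e: print(n,t,e)
st=get_state(); print(st)
E
```

```text
pics
side thick_gauge [([275.0, 217.0], 0.87), ([175.0, 213.0], 0.84), ([244.0, 241.0], 0.7), ([228.0, 306.0], 0.63)]
side thin_gauge [([136.0, 256.0], 0.85)]
side gap [([309.0, 175.0], 0.55)]
side jaw []
top thick_gauge [([228.0, 237.0], 0.93), ([186.0, 234.0], 0.92), ([133.0, 252.0], 0.68)]
top thin_gauge [([132.0, 182.0], 0.67)]
top gap [([330.0, 232.0], 0.8)]
top jaw []
wrist thick_gauge []
wrist thin_gauge []
wrist gap []
wrist jaw []
{'clock': 0.75, 'q': array([-1.29421737,  0.68911047, -0.19462505,  1.56525452,  0.15725535,
        0.90249191, -0.21511968]), 'qd': array([ 0.0008362 , -0.00083218, -0.00087432,  0.0003288 ,  0.00134482,
       -0.00039281,  0.00086284]), 'joint_torque': array([ 6.23296478e-05, -5.27411556e+01, -1.26663867e+00, -1.53735065e+01,
       -5.18928235e-02, -8.41075744e-04,  1.41282536e-05]), 'tool_pos': array([0.15021073, 0.6067283 , 0.23874896]), 'eef_rot': array([ 1.21097152e-01,  9.92640658e-01,  5.92540258e-05, -2.75832574e-05]), 'contact_force': array([-0.2738351 ,  0.99849014,  0.01551656]), 'moment': array([-0.0224094 , -0.02493994, -0.02886693]), 'opening': 0.9992611122614001}
```

View pics/side0.png

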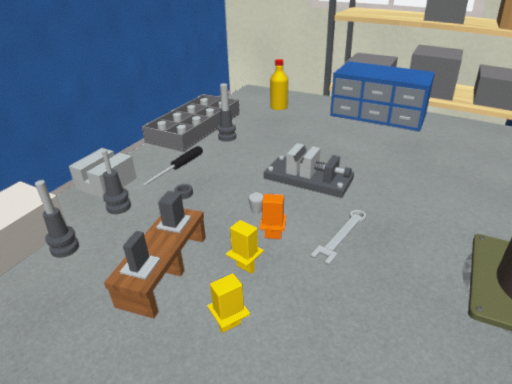

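View pics/top0.png

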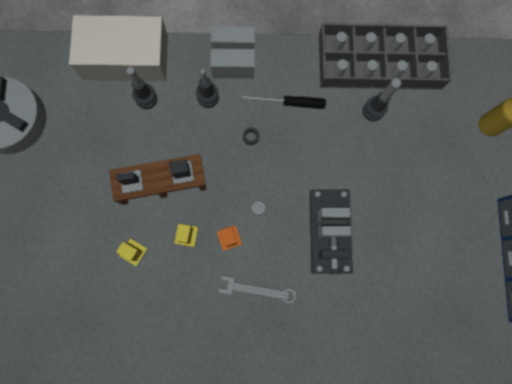

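View pics/wrist0.png

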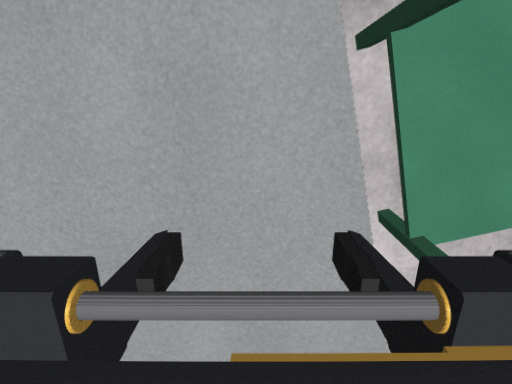

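```bash
python3 - <<'E'
from h import *
t=load('top');s=load('side')
print((-t['extrinsics'][:3,:3].T@t['extrinsics'][:3,3]).round(3),(-s['extrinsics'][:3,:3].T@s['extrinsics'][:3,3]).round(3))
print(atz(t,[[180,169],[128,179],[132,182],[336,222]],0.08).round(3))
a=cv2.resize(t['color'][140:220,95:225],None,fx=6,fy=6,interpolation=cv2.INTER_CUBIC)
b=cv2.resize(t['color'][180:280,295:365],None,fx=5.5,fy=5.5,interpolation=cv2.INTER_CUBIC)
cv2.imwrite('pics/ca.png',a[:,:,::-1]);cv2.imwrite('pics/cb.png',b[:,:,::-1])
c=cv2.resize(s['color'][175:315,100:220],None,fx=4,fy=4,interpolation=cv2.INTER_CUBIC)
d=cv2.resize(s['color'][130:200,250:370],None,fx=6,fy=6,interpolation=cv2.INTER_CUBIC)
cv2.imwrite('pics/cc.png',c[:,:,::-1]);cv2.imwrite('pics/cd.png',d[:,:,::-1])
E
```

```text
[0.374 0.033 0.937] [0.211 0.547 0.453]
[[ 0.584  0.165  0.08 ]
 [ 0.562  0.274  0.08 ]
 [ 0.555  0.265  0.08 ]
 [ 0.473 -0.163  0.08 ]]
```

View pics/ca.png

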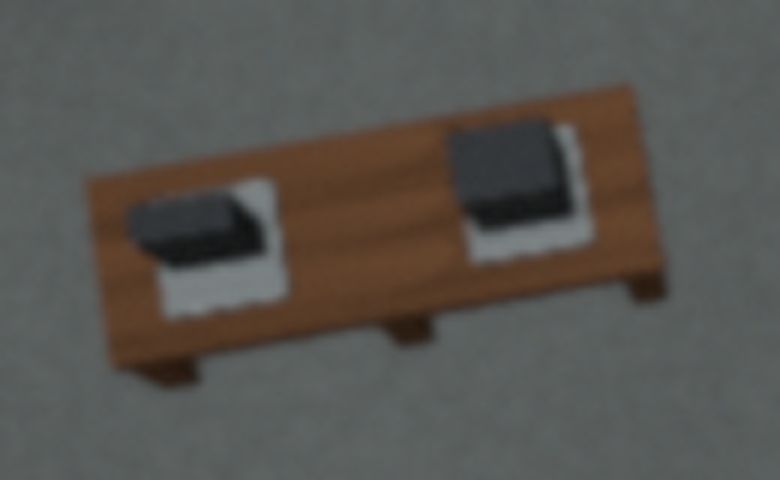

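View pics/cb.png

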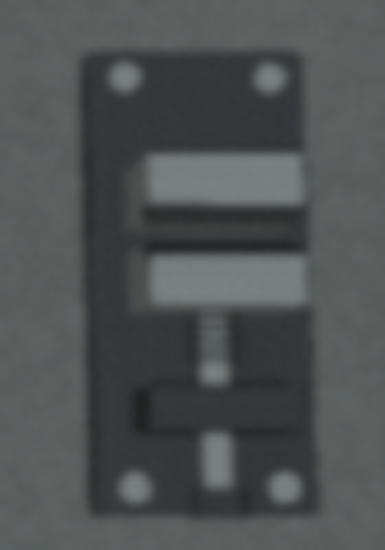

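View pics/cc.png

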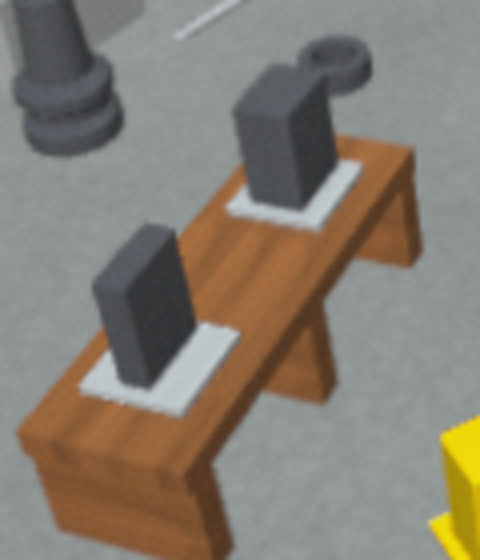

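View pics/cd.png

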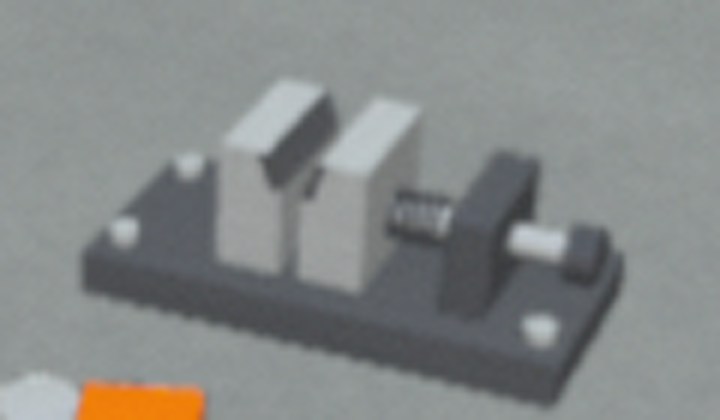

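```bash
cat > fit.py <<'E'
from h import *
from scipy.optimize import least_squares
def fit(obs,x0):
    # obs list of (cam, local pts Nx3, px Nx2)
    def res(p,rep=False):
        r=[]
        c,s_=np.cos(p[2]),np.sin(p[2])
        for cam,L,px in obs:
            L=np.array(L,float)
            W=np.c_[p[0]+c*L[:,0]-s_*L[:,1],p[1]+s_*L[:,0]+c*L[:,1],L[:,2]]
            r.append(proj(cam,W)-px)
        r=np.vstack(r); return r if rep else r.ravel()
    o=least_squares(res,x0,loss='soft_l1')
    return o.x, res(o.x,True)
def crop(p,k,off): return (np.array(p,float)+.5)/k-.5+np.array(off)
E
python3 - <<'E'
from fit import *
t=load('top');s=load('side')
def g(pts): return np.array(pts)*1e-3
topc=[[13,18,113],[13,-18,113],[-13,-18,113],[-13,18,113]]
A=(t,g(topc+[[22,-22,63],[-22,-22,63],[-22,22,63]]),crop([(450,131),(547,118),(558,190),(466,204),(577,124),(592,243),(470,263)],6,(95,140)))
B=(s,g([[-22,22,63],[-22,-22,63],[22,22,63]]),None)
# side: left corner, front corner, right corner of collar
E=s['extrinsics']
for obs in ([A],):
    p,r=fit(obs,[.57,.165,.1]);print(p.round(4),np.degrees(p[2]).round(1));print(r.round(1))
c,s_=np.cos(p[2]),np.sin(p[2])
L=g(topc+[[22,22,63],[22,-22,63],[-22,-22,63],[-22,22,63]])
print('side pred',(((proj(s,np.c_[p[0]+c*L[:,0]-s_*L[:,1],p[1]+s_*L[:,0]+c*L[:,1],L[:,2]])-[100,175])+.5)*4).round(0).tolist())
J=g([[29,30,70],[29,-30,70],[10,-30,70],[10,30,70],[-10,30,70],[-10,-30,70],[-29,-30,70],[-29,30,70]])
FA=(t,J,crop([(147,152),(302,152),(304,206),(147,206),(152,255),(307,253),(308,304),(150,306)],5.5,(295,180)))
FB=(s,J,crop([(222,142),(285,80),(332,97),(265,157),(325,170),(380,98),(420,108),(365,178)],6,(250,130)))
for o in ([FA],[FB],[FA,FB]):
    p,r=fit(o,[.47,-.16,0]);print(p.round(4),np.degrees(p[2]).round(1));print(r.round(1).tolist())
E
```

```text
[0.582  0.1636 0.1627] 9.3
[[-0.7 -0. ]
 [ 0.7 -0.5]
 [ 0.5 -0.2]
 [-1.8  0.1]
 [-0.   0.4]
 [ 0.3  0.2]
 [ 0.2 -0. ]]
side pred [[235.0, 106.0], [279.0, 60.0], [333.0, 69.0], [291.0, 116.0], [231.0, 204.0], [282.0, 146.0], [370.0, 163.0], [323.0, 224.0]]
[ 0.476  -0.1654  0.0091] 0.5
[[0.1, 0.5], [-0.2, 0.4], [-0.1, -0.5], [0.4, -0.4], [-0.2, 0.0], [-0.3, 0.3], [-0.0, -0.0], [0.4, -0.2]]
[ 0.4757 -0.1633 -0.0096] -0.6
[[-0.3, 0.5], [-0.1, 0.2], [-0.3, -1.1], [0.5, -0.3], [-1.1, -0.5], [-0.2, 0.5], [1.0, 0.5], [0.5, -0.0]]
[ 0.4761 -0.165   0.0029] 0.2
[[-0.0, 0.4], [-0.2, 0.5], [-0.3, -0.5], [0.2, -0.6], [-0.4, -0.1], [-0.4, 0.3], [-0.3, 0.0], [0.2, -0.4], [0.0, 0.2], [-0.1, -0.1], [-0.4, -1.4], [0.8, -0.6], [-0.7, -0.9], [-0.2, 0.1], [1.0, 0.0], [0.8, -0.4]]
```

```bash
cat > go.py <<'E'
import sys
from h import *
# target x y z(m) yaw(deg) of tool y axis direction (0 = world y)
x,y,z,yaw=map(float,sys.argv[1:5])
st=get_state();Rc=R.from_quat(st['eef_rot']);th=np.radians(yaw)
ty=np.array([-np.sin(th),np.cos(th),0]);tz=np.array([0,0,-1.]);tx=np.cross(ty,tz)
Rt=R.from_matrix(np.c_[tx,ty,tz])
d=np.array([x,y,z])-st['tool_pos']
print('t',round(float(st['clock']),2),'pos',(st['tool_pos']*1e3).round(1),'F',st['contact_force'].round(1),'open',round(float(st['opening'])*88.1,1))
print('delta now',(Rc.inv().apply(d)*1e3).round(1),'rot',np.degrees((Rc.inv()*Rt).as_rotvec()).round(2),'delta after turn',(Rt.inv().apply(d)*1e3).round(1))
E
python3 go.py .582 .164 .2 9.3
```

```text
t 0.75 pos [150.2 606.7 238.7] F [-0.3  1.   0. ] open 88.0
delta now [-525.6 -325.9   38.7] rot [ 1.000e-02 -0.000e+00 -2.321e+01] delta after turn [-354.6 -506.7   38.7]
```

```bash
python3 -m creep '[-33,-21,0,0,0,-5.8,-31,-24,0,0,0,-5.8,-28,-28,0,0,0,-5.8,-26,-30,0,0,0,-5.8,-24,-33,0,0,0,0]' 60; python3 go.py .582 .164 .2 9.3
```

```text
clock: 1.17
tool_pos: [0.2816, 0.4712, 0.2375]
eef_rot: [-0.103, 0.995, 0.006, -0.003]
contact_force: [0.7, 1.1, 0.3]
opening: 0.687
t 1.17 pos [281.6 471.2 237.5] F [0.7 1.1 0.3] open 60.5
delta now [-231.6 -362.5   32.2] rot [ 0.67 -0.28  2.47] delta after turn [-246.8 -351.8   37.5]
```

```bash
python3 -m creep '[-22,-35,0,0,0,1.2,-22,-35,0,0,0,1.2,-22,-35,0,0,0,0,-22,-35,0,0,0,0,-22,-35,0,0,0,0]' ; python3 -m creep '[-22,-35,4,0,0,0,-22,-35,4,0,0,0,-22,-35,4,0,0,0,-22,-34,4,0,0,0,-22,-30,4,0,0,0]' ;python3 go.py .582 .164 .2 9.3
```

```text
clock: 1.58
tool_pos: [0.4224, 0.3163, 0.2358]
eef_rot: [-0.081, 0.997, 0.007, -0.002]
contact_force: [0.4, 0.5, -0.4]
opening: 0.68
clock: 2.0
tool_pos: [0.5605, 0.1635, 0.2152]
eef_rot: [-0.08, 0.997, 0.007, 0.0]
contact_force: [0.6, 0.7, 0.2]
opening: 0.681
t 2.0 pos [560.5 163.5 215.2] F [0.6 0.7 0.2] open 60.0
delta now [-21.3  -3.2  15.2] rot [ 0.82  0.12 -0.08] delta after turn [-21.3  -3.   15.2]
```

```bash
python3 -m creep '[-21,-3,10,0.8,0,0,0,0,5,0,0,0,0,0,0,0,0,0]' ;python3 go.py .582 .164 .2 9.3; python3 - <<'E'
from h import *
s=shot('wrist','w1.png')
E
```

```text
clock: 2.25
tool_pos: [0.5893, 0.1502, 0.1982]
eef_rot: [-0.071, 0.997, -0.004, 0.002]
contact_force: [-1.0, 0.8, -0.2]
opening: 0.68
t 2.25 pos [589.3 150.2 198.2] F [-1.   0.8 -0.2] open 59.9
delta now [ 5.3 14.7 -1.9] rot [-0.44  0.24 -1.2 ] delta after turn [ 5.  14.8 -1.8]
```

View pics/w1.png

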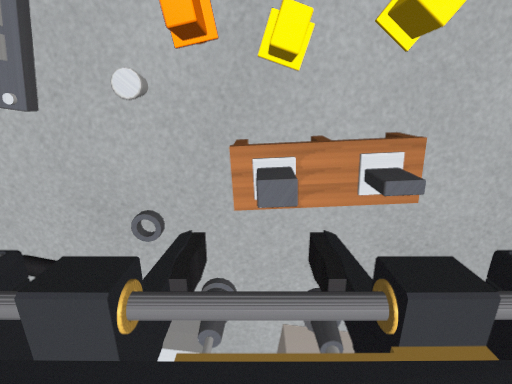

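```bash
python3 - <<'E'
from h import *
s=load('wrist')
c=cv2.resize(s['color'][140:220,220:330],None,fx=7,fy=7,interpolation=cv2.INTER_CUBIC)
cv2.imwrite('pics/w1c.png',c[:,:,::-1])
p=[.582,.1636,.1627];c,s_=np.cos(p[2]),np.sin(p[2])
L=np.array([[13,18,113],[13,-18,113],[-13,-18,113],[-13,18,113],[22,22,63],[22,-22,63],[-22,-22,63],[-22,22,63]])*1e-3
print(((proj(s,np.c_[p[0]+c*L[:,0]-s_*L[:,1],p[1]+s_*L[:,0]+c*L[:,1],L[:,2]])-[220,140]+.5)*7).round(0).tolist())
E
```

```text
[[533.0, 477.0], [247.0, 481.0], [242.0, 282.0], [537.0, 277.0], [518.0, 414.0], [228.0, 419.0], [220.0, 133.0], [524.0, 127.0]]
```

View pics/w1c.png

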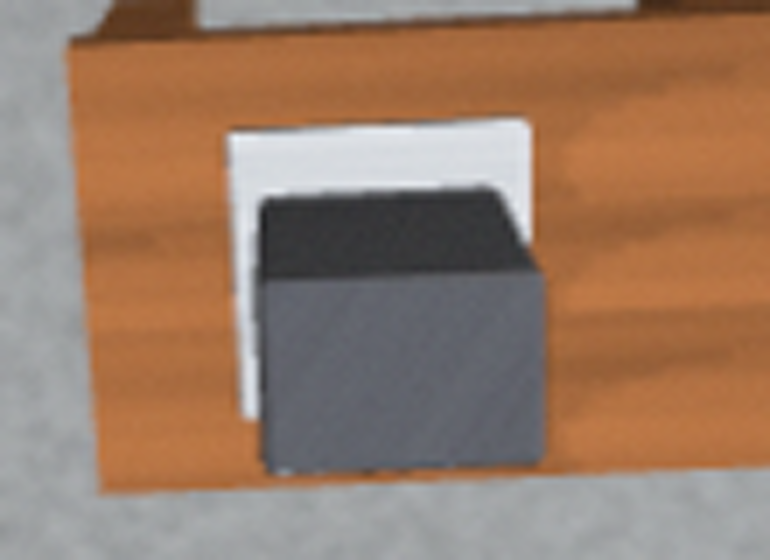

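```bash
python3 - <<'E'
from fit import *
s=load('wrist')
L=np.array([[13,18,113],[13,-18,113],[-13,-18,113],[-13,18,113],[22,-22,63],[-22,-22,63],[-22,22,63]])*1e-3
px=crop([(543,467),(270,475),(257,277),(543,268),(243,418),(228,132),(530,118)],7,(220,140))
p,r=fit([(s,L,px)],[.58,.16,.1]);print(p.round(4),np.degrees(p[2]));print(r.round(1).tolist())
E
python3 go.py .5815 .165 .12 9.3
```

```text
[0.581  0.1652 0.1858] 10.647636640190214
[[0.8, -0.0], [-1.1, 0.4], [-0.6, 0.3], [0.8, -0.2], [-0.1, -0.1], [-0.1, -0.2], [0.2, -0.1]]
t 2.3 pos [589.3 151.1 198.7] F [1.1 0.7 0.2] open 60.2
delta now [ 6.2 15.4 78.6] rot [-0.4   0.3  -1.13] delta after turn [ 5.5 14.9 78.7]
```

```bash
python3 -m creep '[6,15,15,-0.4,0.3,-1.9,0,0,15,0,0,0,0,0,0,0,0,0]' ;python3 go.py .5813 .165 .073 10.3
```

```text
clock: 2.55
tool_pos: [0.5787, 0.169, 0.17]
eef_rot: [-0.091, 0.996, 0.001, 0.0]
contact_force: [0.1, -0.0, -0.3]
opening: 0.679
t 2.55 pos [578.7 169.  170. ] F [ 0.1 -0.  -0.3] open 59.8
delta now [-1.7 -4.7 97. ] rot [0.16 0.07 0.11] delta after turn [-1.8 -4.4 97. ]
```

```bash
python3 -m creep '[-1.5,-4,20,0,0,0,0,0,20,0,0,0,0,0,15,0,0,0,0,0,0,0,0,0]' 52 ;python3 go.py .5813 .165 .073 10.3
```

```text
clock: 2.88
tool_pos: [0.5781, 0.1725, 0.1185]
eef_rot: [-0.096, 0.995, 0.004, 0.002]
contact_force: [-1.5, -0.9, -0.0]
opening: 0.592
t 2.88 pos [578.1 172.5 118.5] F [-1.5 -0.9 -0. ] open 52.2
delta now [-1.5 -8.3 45.4] rot [0.42 0.27 0.68] delta after turn [-1.8 -8.  45.5]
```

```bash
python3 -m creep '[-1.5,-8,0,0.4,0.2,0.6,0,0,0,0,0,0]' ;python3 go.py .5813 .165 .073 10.3;python3 -m creep '[0,0,0,0,0,0]' ;python3 go.py .5813 .165 .073 10.3
```

```text
clock: 3.05
tool_pos: [0.5804, 0.1664, 0.1204]
eef_rot: [-0.092, 0.996, 0.0, 0.001]
contact_force: [-0.2, -0.8, 0.1]
opening: 0.589
t 3.05 pos [580.4 166.4 120.4] F [-0.2 -0.8  0.1] open 51.9
delta now [-0.6 -1.6 47.4] rot [0.04 0.07 0.21] delta after turn [-0.7 -1.5 47.4]
clock: 3.13
tool_pos: [0.5808, 0.1671, 0.1218]
eef_rot: [-0.092, 0.996, 0.001, 0.001]
contact_force: [-0.3, 0.1, -0.2]
opening: 0.592
t 3.13 pos [580.8 167.1 121.8] F [-0.3  0.1 -0.2] open 52.1
delta now [ 0.  -2.2 48.8] rot [0.07 0.16 0.23] delta after turn [-0.1 -2.1 48.8]
```

```bash
python3 -m creep '[0,-2,12,0,0,0,0,-0.5,12,0,0,0,0,-0.5,12,0,0,0,0,-0.5,6,0,0,0]' ;python3 go.py .5813 .165 .073 10.3;  python3 - <<'E'
from h import *
s=shot('wrist','w2.png'); shot('side','s2.png')
E
```

```text
clock: 3.47
tool_pos: [0.5845, 0.1644, 0.0806]
eef_rot: [-0.091, 0.996, 0.002, 0.005]
contact_force: [0.5, -0.1, -0.7]
opening: 0.587
t 3.47 pos [584.5 164.4  80.6] F [ 0.5 -0.1 -0.7] open 51.7
delta now [3.1 1.2 7.6] rot [0.16 0.63 0.19] delta after turn [3.  1.2 7.6]
```

View pics/w2.png

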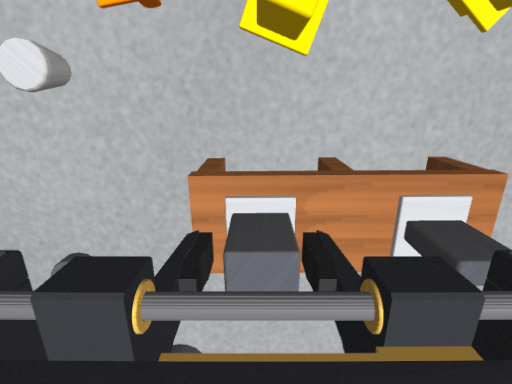

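View pics/s2.png

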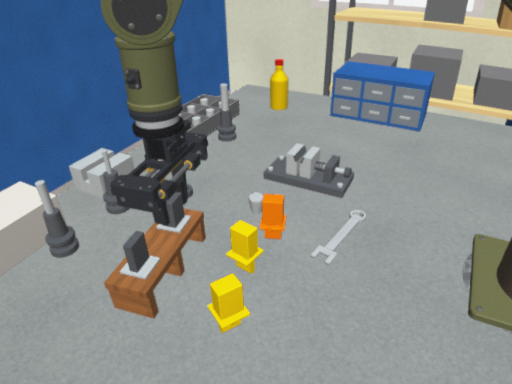

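The wrist picture shows the dark thick block, centre (262,250), between both open fingers (195 and 322). The side picture agrees, with the fingers straddling the far gauge at (172,210). Next I settle lower and close.

```bash
python3 -m creep '[3,1,6,0,0.6,0.2,0,0,2,0,0,0,0,0,0,0,0,0]' ;python3 go.py .5813 .165 .073 10.3
```

```text
clock: 3.82
tool_pos: [0.5806, 0.1649, 0.0713]
eef_rot: [-0.089, 0.996, 0.001, -0.001]
contact_force: [0.3, 0.4, 0.1]
opening: 0.589
t 3.82 pos [580.6 164.9  71.3] F [0.3 0.4 0.1] open 51.9
delta now [-0.7 -0.  -1.7] rot [ 0.15 -0.15 -0.03] delta after turn [-0.7 -0.  -1.7]
```

```bash
python3 -m creep '[0,0,0,0,0,0,0,0,0,0,0,0,0,0,0,0,0,0,0,0,0,0,0,0]' 20 40;python3 go.py .5813 .165 .073 10.3
```

```text
clock: 4.15
tool_pos: [0.5806, 0.1653, 0.0715]
eef_rot: [-0.09, 0.996, 0.001, -0.001]
contact_force: [-0.4, 0.2, -2.7]
opening: 0.406
t 4.15 pos [580.6 165.3  71.5] F [-0.4  0.2 -2.7] open 35.8
delta now [-0.6 -0.4 -1.5] rot [ 0.17 -0.13 -0.01] delta after turn [-0.6 -0.4 -1.5]
```

```bash
python3 -m creep '[0,0,-8,0,0,0,0,0,-10,0,0,0,0,0,-15,0,0,0,0,0,-15,0,0,0,0,0,-15,0,0,0]';python3 -m creep '[0,0,-20,0,0,0,0,0,-10,0,0,0,0,0,0,0,0,0]'; python3 go.py .476 -.165 .165 0.2;python3 - <<'E'
from h import *
s=shot('wrist','w3.png'); shot('side','s3.png')
E
```

```text
clock: 4.57
tool_pos: [0.5785, 0.1639, 0.136]
eef_rot: [-0.09, 0.996, 0.0, -0.004]
contact_force: [0.2, 0.1, -2.1]
opening: 0.406
clock: 4.82
tool_pos: [0.5802, 0.1643, 0.1726]
eef_rot: [-0.09, 0.996, 0.001, -0.001]
contact_force: [0.5, -0.6, -2.9]
opening: 0.404
t 4.82 pos [580.2 164.3 172.6] F [ 0.5 -0.6 -2.9] open 35.6
delta now [ 161.4 -305.4    7.3] rot [ 0.12 -0.17 10.1 ] delta after turn [ 105.4 -329.     7.6]
```

View pics/s3.png

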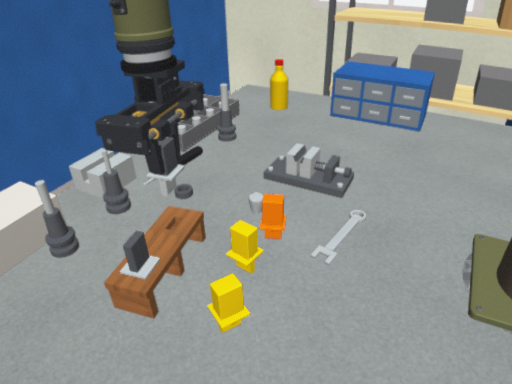

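View pics/w3.png

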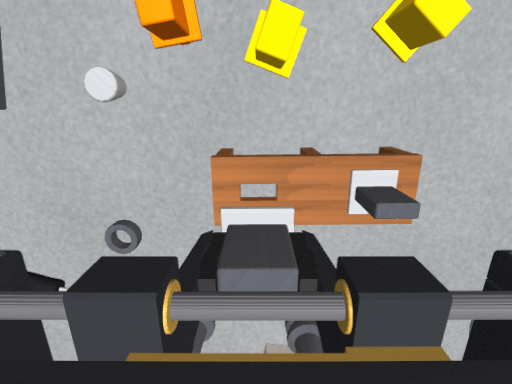

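```bash
python3 -m creep '[16,-31,0,0,0,2.5,15,-32,0,0,0,2.5,14,-34,0,0,0,2.5,12,-36,0,0,0,2.5,12,-36,0,0,0,0]';python3 go.py .476 -.165 .165 0.2
```

```text
clock: 5.33
tool_pos: [0.5241, -0.003, 0.1652]
eef_rot: [-0.008, 1.0, 0.006, -0.004]
contact_force: [0.5, -0.9, -2.8]
opening: 0.406
t 5.33 pos [524.1  -3.  165.2] F [ 0.5 -0.9 -2.8] open 35.8
delta now [  50.7 -161.2   -1.5] rot [ 0.71 -0.44  0.7 ] delta after turn [  48.7 -161.8    0.2]
```

```bash
python3 -m creep '[10,-33,0,0.4,-0.3,0.5,10,-33,0,0.3,0,0.2,9,-30,0,0,0,0,9,-25,0,0,0,0,0,0,0,0,0,0]';python3 go.py .476 -.165 .165 0.2
```

```text
clock: 5.75
tool_pos: [0.4753, -0.1399, 0.1591]
eef_rot: [0.005, 1.0, -0.003, -0.01]
contact_force: [-1.0, -1.0, -3.4]
opening: 0.41
t 5.75 pos [ 475.3 -139.9  159.1] F [-1.  -1.  -3.4] open 36.1
delta now [ -0.9 -25.2  -5.8] rot [-0.35 -1.13 -0.72] delta after turn [ -0.7 -25.1  -5.9]
```

```bash
python3 -m creep '[0,-15,-3,-0.3,-1,-0.6,0,-8,-2,0,0,0,0,-1,0,0,0,0,0,0,0,0,0,0]';python3 go.py .476 -.165 .165 0.2; python3 - <<'E'
from h import *
s=shot('wrist','w4.png'); shot('side','s4.png'); shot('top','t4.png')
E
```

```text
clock: 6.08
tool_pos: [0.4719, -0.166, 0.161]
eef_rot: [0.002, 1.0, 0.001, -0.005]
contact_force: [0.2, 0.6, -2.6]
opening: 0.403
t 6.08 pos [ 471.9 -166.   161. ] F [ 0.2  0.6 -2.6] open 35.5
delta now [-4.   1.1 -4.1] rot [ 0.08 -0.54 -0.39] delta after turn [-4.1  1.  -4. ]
```

View pics/s4.png

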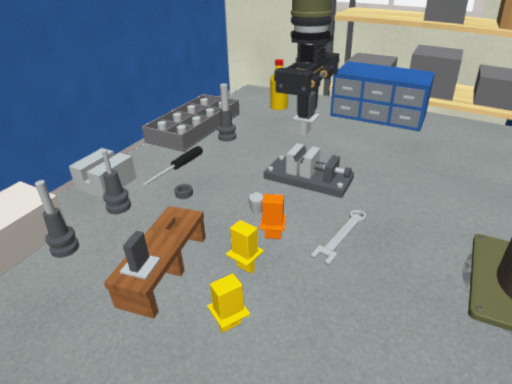

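View pics/w4.png

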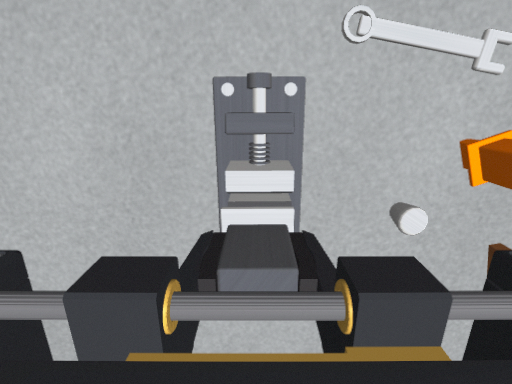

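```bash
python3 - <<'E'
from h import *
s=load('wrist')
c=cv2.resize(s['color'][150:295,190:330],None,fx=5,fy=4,interpolation=cv2.INTER_CUBIC)
c=cv2.resize(s['color'][150:295,200:320],None,fx=4,fy=4,interpolation=cv2.INTER_CUBIC)
cv2.imwrite('pics/w4c.png',c[:,:,::-1])
s=load('side')
c=cv2.resize(s['color'][80:200,260:360],None,fx=5,fy=5,interpolation=cv2.INTER_CUBIC)
cv2.imwrite('pics/s4c.png',c[:,:,::-1])
E
```

```text
(no output)
```

View pics/w4c.png

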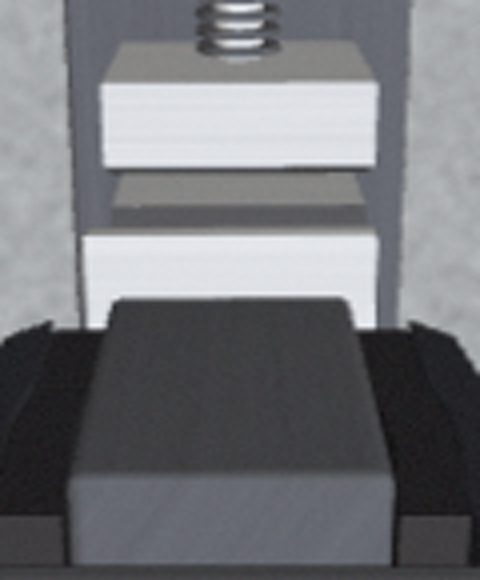

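View pics/s4c.png

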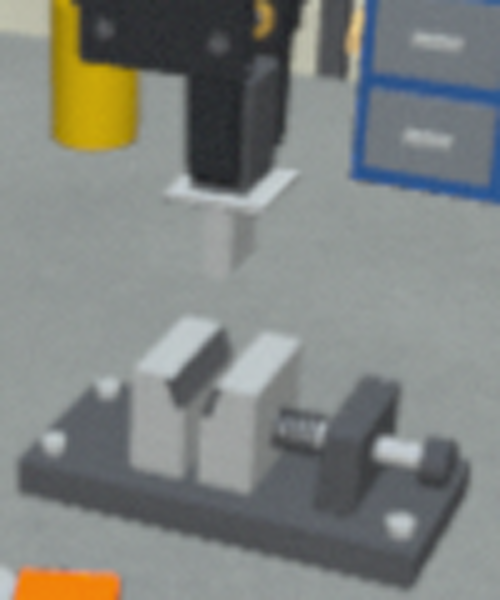

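```bash
python3 - <<'E'
from fit import *
w=load('wrist');s=load('side')
g=lambda a:np.array(a)*1e-3
J=(w,g([[-29,-30,70],[-29,30,70],[-10,-30,70],[-10,30,70]]),crop([(102,82),(377,82),(105,165),(375,165)],4,(200,150)))
p,r=fit([J],[.47,-.16,0]);print('fix',p.round(4),np.degrees(p[2]).round(1),r.round(1).tolist())
z0=112.5
G=(w,g([[-13,-18,90+z0],[-13,18,90+z0],[-22,-22,40+z0],[-22,22,40+z0]]),crop([(68,478),(392,473),(84,234),(378,232)],4,(200,150)))
p,r=fit([G],[.47,-.16,0]);print('gauge w',p.round(4),np.degrees(p[2]).round(1),r.round(1).tolist())
# side: collar left, right-back, front corners top
S=(s,g([[22,22,40+z0],[-22,22,40+z0],[-22,-22,40+z0]]),crop([(165,190),(255,207),(299,171)],5,(260,80)))
p,r=fit([S],[.47,-.16,0]);print('gauge s',p.round(4),np.degrees(p[2]).round(1),r.round(1).tolist())
J=g([[29,30,70],[29,-30,70],[10,-30,70],[10,30,70],[-10,30,70],[-10,-30,70],[-29,-30,70],[-29,30,70]])
print(get_state()['tool_pos'])
E
```

```text
fix [ 0.4746 -0.1646 -0.0029] -0.2 [[-0.1, -0.1], [0.3, -0.1], [-0.1, 0.2], [-0.0, 0.1]]
gauge w [ 0.4726 -0.1664  0.0086] 0.5 [[-1.0, -0.5], [1.7, -0.1], [-0.6, 0.6], [0.3, 0.3]]
gauge s [ 0.4759 -0.1666 -0.0568] -3.3 [[-0.6, -0.4], [0.5, 0.0], [0.0, 0.3]]
[ 0.472644   -0.16466722  0.1612824 ]
```

View pics/t4.png

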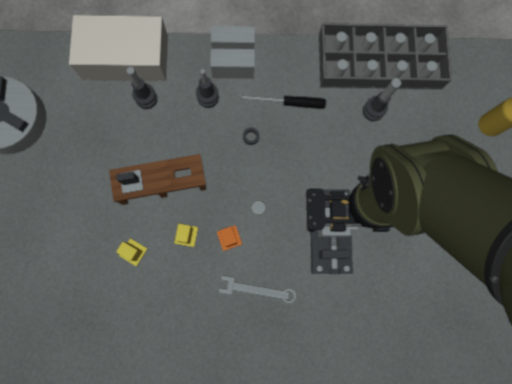

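```bash
python3 -m creep '[-1,0,8,0,-0.4,-0.3,0,0,10,0,0,0,0,0,10,0,0,0,0,0,5,0,0,0,0,0,0,0,0,0]';python3 go.py .474 -.165 .125 0
```

```text
clock: 6.65
tool_pos: [0.4767, -0.1583, 0.1277]
eef_rot: [-0.007, 1.0, 0.002, 0.001]
contact_force: [-0.1, -1.0, -2.5]
opening: 0.405
t 6.65 pos [ 476.7 -158.3  127.7] F [-0.1 -1.  -2.5] open 35.7
delta now [ 2.8 -6.6  2.6] rot [0.26 0.14 0.81] delta after turn [ 2.7 -6.7  2.7]
```

```bash
python3 -m creep '[2,-6,0,0.2,0.1,0.7,0,0,0,0,0,0,0,0,0,0,0,0]';python3 go.py .474 -.165 .125 0;python3 -m creep '[0,0,0,0,0,0]';python3 go.py .474 -.165 .125 0
```

```text
clock: 6.9
tool_pos: [0.4755, -0.1632, 0.1281]
eef_rot: [-0.002, 1.0, 0.001, 0.001]
contact_force: [-0.2, -0.2, -2.7]
opening: 0.402
t 6.9 pos [ 475.5 -163.2  128.1] F [-0.2 -0.2 -2.7] open 35.4
delta now [ 1.5 -1.8  3.1] rot [0.07 0.07 0.2 ] delta after turn [ 1.5 -1.8  3.1]
clock: 6.98
tool_pos: [0.4757, -0.1635, 0.1285]
eef_rot: [-0.002, 1.0, 0.0, 0.001]
contact_force: [1.1, 0.2, -1.8]
opening: 0.404
t 6.98 pos [ 475.7 -163.5  128.5] F [ 1.1  0.2 -1.8] open 35.6
delta now [ 1.7 -1.5  3.5] rot [0.05 0.1  0.17] delta after turn [ 1.7 -1.5  3.5]
```

Take a close look before entry while adjusting.

```bash
python3 -m creep '[1.5,-1.5,3,0,0,0.2,0,0,0,0,0,0]';python3 go.py .474 -.165 .0835 0; python3 - <<'E'
from h import *
s=shot('side')
w=shot('wrist')
c=cv2.resize(s['color'][90:200,250:370],None,fx=5,fy=5,interpolation=cv2.INTER_CUBIC)
d=cv2.resize(w['color'][140:290,195:325],None,fx=4,fy=4,interpolation=cv2.INTER_CUBIC)
cv2.imwrite('pics/s5c.png',c[:,:,::-1]);cv2.imwrite('pics/w5c.png',d[:,:,::-1])
E
```

```text
clock: 7.15
tool_pos: [0.4745, -0.1653, 0.126]
eef_rot: [0.001, 1.0, 0.0, 0.002]
contact_force: [-0.7, -0.0, -3.0]
opening: 0.404
t 7.15 pos [ 474.5 -165.3  126. ] F [-0.7 -0.  -3. ] open 35.6
delta now [ 0.7  0.3 42.5] rot [ 0.03  0.19 -0.06] delta after turn [ 0.5  0.3 42.5]
```

View pics/s5c.png

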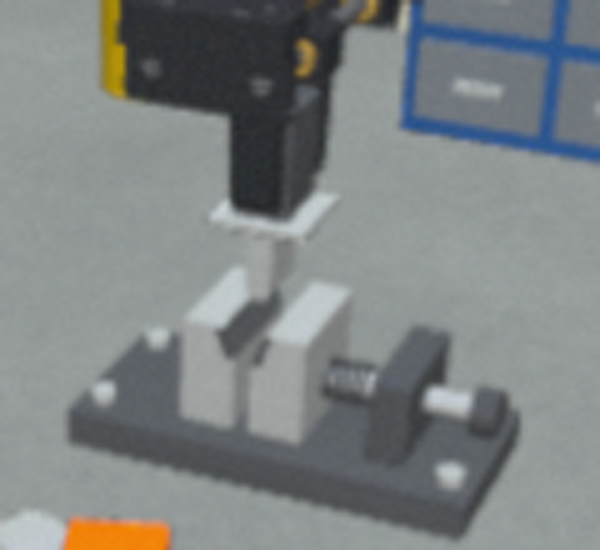

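View pics/w5c.png

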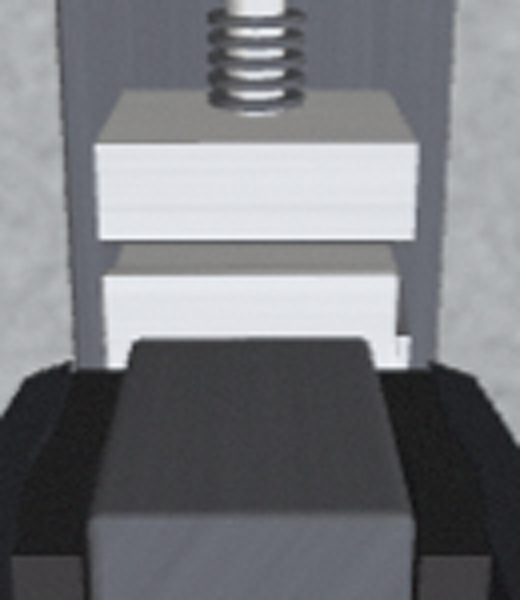

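```bash
python3 -m creep '[0.5,-0.5,5,0,0.1,0,0,-0.5,5,0,0,0,0,-0.5,5,0,0,0]';python3 go.py .474 -.165 .0835 0;
```

```text
clock: 7.5
tool_pos: [0.4755, -0.1667, 0.1111]
eef_rot: [0.0, 1.0, 0.0, 0.002]
contact_force: [1.2, -0.7, -2.4]
opening: 0.404
t 7.5 pos [ 475.5 -166.7  111.1] F [ 1.2 -0.7 -2.4] open 35.6
delta now [ 1.7  1.7 27.6] rot [ 0.03  0.28 -0.04] delta after turn [ 1.5  1.7 27.6]
```

```bash
python3 -m creep '[1,1,4,0,0.2,0,0,0,4,0,0,0]';python3 go.py .474 -.165 .0835 0;python3 -m creep '[0,0,5,0,0,0,0,0,5,0,0,0]';python3 go.py .474 -.165 .0835 0
```

```text
clock: 7.67
tool_pos: [0.4736, -0.1657, 0.1019]
eef_rot: [0.001, 1.0, 0.0, -0.0]
contact_force: [-5.0, 0.8, 16.0]
opening: 0.405
t 7.67 pos [ 473.6 -165.7  101.9] F [-5.   0.8 16. ] open 35.7
delta now [-0.4  0.7 18.4] rot [ 0.02 -0.05 -0.06] delta after turn [-0.4  0.7 18.4]
clock: 7.83
tool_pos: [0.472, -0.166, 0.092]
eef_rot: [0.001, 1.0, -0.0, -0.002]
contact_force: [0.0, -0.2, 1.1]
opening: 0.402
t 7.83 pos [ 472. -166.   92.] F [ 0.  -0.2  1.1] open 35.4
delta now [-2.   1.   8.5] rot [-0.05 -0.22 -0.09] delta after turn [-2.   1.   8.5]
```

```bash
python3 -m creep '[0,0,4,0,-0.1,0,0,0,3,0,0,0]';python3 go.py .474 -.165 .0835 0;python3 -m creep '[0,0,3,0,0,0]';python3 go.py .474 -.165 .0835 0
```

```text
clock: 8.0
tool_pos: [0.472, -0.1659, 0.0843]
eef_rot: [0.001, 1.0, -0.001, -0.001]
contact_force: [-1.0, -0.1, 3.1]
opening: 0.409
t 8.0 pos [ 472.  -165.9   84.3] F [-1.  -0.1  3.1] open 36.0
delta now [-2.   0.9  0.8] rot [-0.07 -0.11 -0.1 ] delta after turn [-2.   0.9  0.8]
clock: 8.08
tool_pos: [0.472, -0.166, 0.083]
eef_rot: [0.001, 1.0, -0.001, -0.001]
contact_force: [-10.7, 4.2, 64.2]
opening: 0.408
t 8.08 pos [ 472. -166.   83.] F [-10.7   4.2  64.2] open 36.0
delta now [-2.   1.  -0.5] rot [-0.16 -0.1  -0.1 ] delta after turn [-2.   1.  -0.5]
```

```bash
python3 - <<'E'
from h import *
s=shot('side')
c=cv2.resize(s['color'][90:200,250:370],None,fx=5,fy=5,interpolation=cv2.INTER_CUBIC)
cv2.imwrite('pics/s6c.png',c[:,:,::-1])
E
```

```text
(no output)
```

View pics/s6c.png

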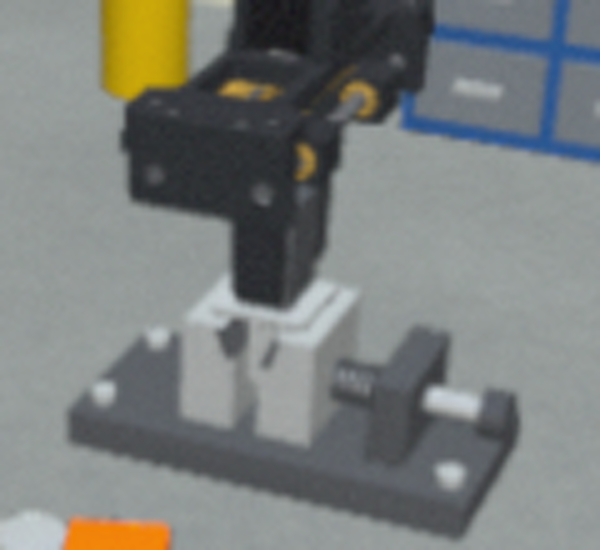

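```bash
python3 -m creep '[0,0,0,0,0,0]';python3 -m creep '[0,0,0,0,0,0,0,0,0,0,0,0,0,0,0,0,0,0,0,0,0,0,0,0]' 58;python3 go.py .472 -.166 .083 0
```

```text
clock: 8.22
tool_pos: [0.4719, -0.1659, 0.0837]
eef_rot: [0.001, 1.0, -0.002, -0.0]
contact_force: [1.4, 0.3, -7.1]
opening: 0.404
clock: 8.55
tool_pos: [0.4732, -0.1656, 0.0832]
eef_rot: [0.0, 1.0, -0.002, 0.001]
contact_force: [-0.2, 0.1, -0.7]
opening: 0.652
t 8.55 pos [ 473.2 -165.6   83.2] F [-0.2  0.1 -0.7] open 57.4
delta now [ 1.2 -0.4  0.2] rot [-0.18  0.07 -0.01] delta after turn [ 1.2 -0.4  0.2]
```

```bash
python3 -m creep '[0,0,-8,0,0,0,0,0,-10,0,0,0,0,-0.5,-15,0,0,0,0,-0.5,-20,0,0,0,0,-0.5,-25,0,0,0]';python3 -m creep '[0,0,-20,0,0,0,30,0,-15,0,0,0,40,0,0,0,0,0,40,0,0,0,0,0,30,0,0,0,0,0]' ;python3 go.py .472 -.166 .083 0; python3 - <<'E'
from h import *
s=shot('side'); w=shot('wrist','w7.png');t=shot('top','t7.png')
c=cv2.resize(s['color'][90:200,250:370],None,fx=5,fy=5,interpolation=cv2.INTER_CUBIC)
cv2.imwrite('pics/s7c.png',c[:,:,::-1])
E
```

```text
clock: 8.97
tool_pos: [0.4703, -0.1658, 0.1604]
eef_rot: [-0.001, 1.0, -0.0, -0.005]
contact_force: [0.5, -0.8, -0.0]
opening: 0.659
clock: 9.38
tool_pos: [0.3384, -0.1658, 0.2036]
eef_rot: [-0.002, 1.0, -0.001, 0.007]
contact_force: [-0.4, -0.7, -0.4]
opening: 0.653
t 9.38 pos [ 338.4 -165.8  203.6] F [-0.4 -0.7 -0.4] open 57.5
delta now [-131.8   -0.6  122.5] rot [-0.12  0.84  0.26] delta after turn [-133.6   -0.2  120.6]
```

View pics/s7c.png

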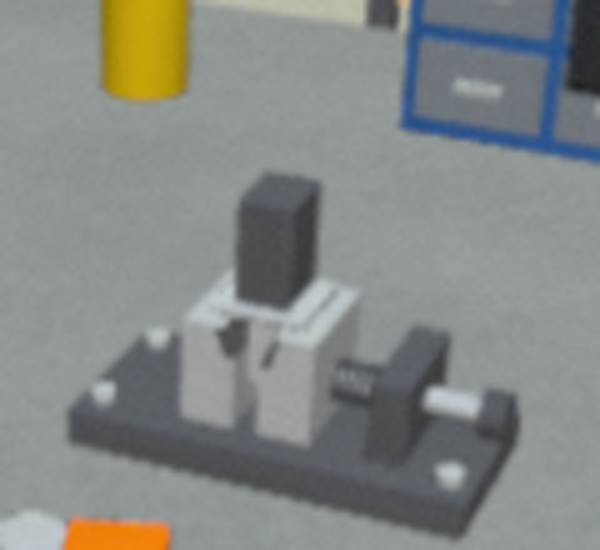

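View pics/w7.png

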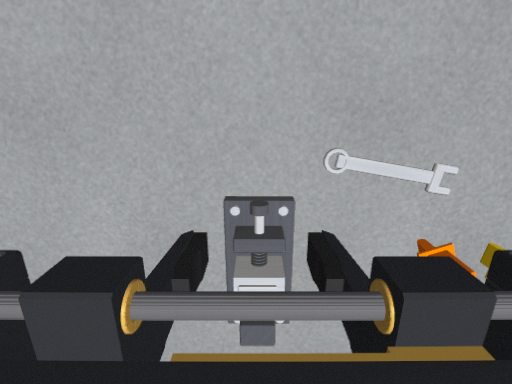

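View pics/t7.png

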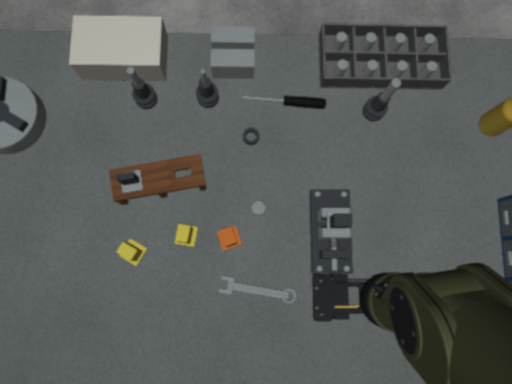

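```bash
python3 - <<'E'
from fit import *
a=cv2.imread('pics/s6c.png',0).astype(np.float32);b=cv2.imread('pics/s7c.png',0).astype(np.float32)
for n,(x0,x1,y0,y1) in {'collar right':(290,365,270,345),'collar left':(185,235,270,330),'base':(400,520,380,500)}.items():
    A=a[y0:y1,x0:x1];B=b[y0:y1,x0:x1]
    print(n,np.round(cv2.phaseCorrelate(A,B,cv2.createHanningWindow(A.shape[::-1],cv2.CV_32F)),2),np.abs(A-B).mean().round(2))
s=load('side')
d=cv2.resize(s['color'][120:185,280:330],None,fx=9,fy=9,interpolation=cv2.INTER_CUBIC)
g=np.array([.4737,-.1655])
for z0 in (.035,.037):
  L=np.array([[22,22,40],[-22,22,40],[-22,-22,40],[13,18,90],[-13,18,90],[-13,-18,90],[13,-18,90]])*1e-3
  print(((proj(s,L+[g[0],g[1],z0])-[280,120]+.5)*9).round(0).tolist())
cv2.imwrite('pics/s8c.png',d[:,:,::-1])
E
```

```text
Traceback (most recent call last):
ValueError: setting an array element with a sequence. The requested array has an inhomogeneous shape after 1 dimensions. The detected shape was (2,) + inhomogeneous part.
```

```bash
python3 - <<'E'
from fit import *
a=cv2.imread('pics/s6c.png',0).astype(np.float32);b=cv2.imread('pics/s7c.png',0).astype(np.float32)
for n,(x0,x1,y0,y1) in {'collar right':(290,365,270,345),'collar left':(185,235,270,330),'base':(400,520,380,500)}.items():
    A=a[y0:y1,x0:x1].copy();B=b[y0:y1,x0:x1].copy()
    print(n,cv2.phaseCorrelate(A,B,cv2.createHanningWindow(A.shape[::-1],cv2.CV_32F)),np.abs(A-B).mean().round(2))
s=load('side')
d=cv2.resize(s['color'][120:185,280:330],None,fx=9,fy=9,interpolation=cv2.INTER_CUBIC)
g=np.array([.4737,-.1655])
for z0 in (.035,.037):
  L=np.array([[22,22,40],[-22,22,40],[-22,-22,40],[13,18,90],[-13,18,90],[-13,-18,90],[13,-18,90]])*1e-3
  print(((proj(s,L+[g[0],g[1],z0])-[280,120]+.5)*9).round(0).tolist())
cv2.imwrite('pics/s8c.png',d[:,:,::-1])
E
```

```text
collar right ((0.5809574421350447, 0.7678507271878416), 0.696992424858941) 1.72
collar left ((0.337705763750229, 0.1961384700714497), 0.527865250269572) 2.07
base ((-0.06410969477195749, 0.11043819476832084), 0.6653112445274989) 1.08
[[113.0, 281.0], [281.0, 317.0], [343.0, 244.0], [160.0, 94.0], [262.0, 113.0], [316.0, 58.0], [216.0, 40.0]]
[[113.0, 273.0], [281.0, 309.0], [344.0, 237.0], [160.0, 86.0], [263.0, 105.0], [316.0, 51.0], [217.0, 33.0]]
```

View pics/s8c.png

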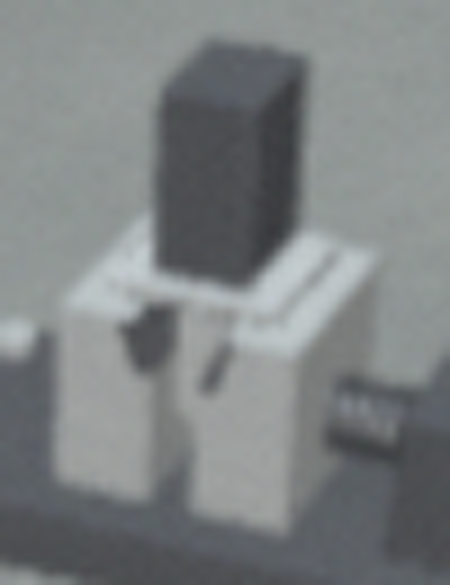

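```bash
python3 -c "
from plant import *
print(get_state()['clock']);print(finish_job())"
```

```text
9.5333
the job is handed in; nothing more can be done
None
```

The thick gauge is in the fixture's gap with its collar down on the jaws, and I handed the job in at 9.5 s of the allowed 38 s.

- **Pick:** I took the thick gauge, top-view pixel (180,169), out of the rack. The fingers closed to 35.8 mm, which matches its 36 mm grip block.
- **Insertion:** I pushed the blade straight down near the middle of the jaws. It met about 16 N at the flare, then seated with a sharp rise to 64 N at the wrist, against the 120 N limit. I then let go and backed off.
- **Last checks:** The side picture shows the gauge upright, with its collar flat on the jaws and in line with them. The picture hardly shifted (about 0.1 px) between pressed and released, so it did not lift when I let go. The top picture shows the thin gauge still in the rack, the look-alikes unmoved and the gripper clear.
- **Disagreements:** My predicted gauge corners were about 1 px (roughly 2 mm) off in the side view, which is within the calibration error. As I eased off before opening, the wrist reading showed a brief 7 N pull, including the gauge's roughly 3 N weight.

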